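Click a test cassette home in a bench analyser

TASK

Load the long test cassette into the pocket on top of the analyser, then press it down until the sprung carriage snaps through and the catch holds it down when you let go. Feel for the snap and be gentle: press the analyser with less than 25 N. Leave the short cassette and the dish where they are.

Things in the scene. Friction and masses are not known exactly. Their poses are not given: they have to be found in the camera images.
- cassette_grip (a point): Grip point on the long white cassette (loose, 60-130 g): a block 70 (x) x 36 (y) x 20 mm high with a fin 44 (x) x 12 (y) mm on its middle, 20 to 54 mm above the underside. The point is on the centre line, 42 mm above the underside, 12 mm below the fin's flat top. z up; it starts upright on the bench. Grasp the fin along y. It loads either way round.
- pocket_floor (a point): Centre of the floor of the pocket: an aluminium block 96 (x) x 62 (y) mm with a recess 75 (x) x 41 (y) x 12 mm deep, mouth chamfered 5 mm, z up; x to x with the cassette, whose grip point is 42 mm above this one when seated. Pressed, it first slides down 0 to 18 mm under 6 N of drag (this play is not measured; it stays where left), then bears on the sprung carriage below.
- analyser: White bench analyser, fixed: housing 300 (x) x 260 (y) x 100 mm high, origin at the centre of its underside. Its top holds the pocket (axes parallel), 45 mm to the -x side of the middle, rim 16 to 48 mm above the housing at the start. It carries pocket, carriage and catch. The carriage's height differs by up to 14 mm between starts, not measured.
- catch (a joint): Slide of the steel catch post at the pocket's +y side, m. After letting go: about 0.002 latched, 0 not latched; while pressing it passes 0.0033 before the snap. Pressing the carriage down: 7 N at first, a peak of 17 N at 3-4 mm, none left at 8.5 mm, then it jumps to its hard stop at 11.5 mm and stays. Let go before 8 mm and it springs back. The parts' weight takes off 2 N.
- short_cassette_grip (a point): Same point, 42 mm up, on the short cassette: a loose bystander of the same make, but only 46 mm long (36 mm wide, 54 mm high).
- dish_c (a point): Centre of a closed clear dish, 64 mm across and 18 mm high, a loose bystander.
Not all that is in view belongs to the job. Leave any blue look-alike of the part that bears cassette_grip alone.

How it is judged (in metres and radians):
On the way:
1. the long cassette sits in the pocket, the carriage not yet pressed down (z of cassette_grip in the frame of pocket_floor between 0.038 and 0.0445 m and horizontal distance between cassette_grip and pocket_floor below 0.005 m and angle between the x axis of cassette_grip and the x axis of pocket_floor, either way round below 0.12 rad and angle between cassette_grip's own z axis and vertical below 0.08 rad and value of joint catch below 0.0012 m), for 0.05 s.
At the end, for the whole second after the job is handed in: The long cassette sits in the pocket (within 5 mm of its centre, within 2.5 mm of its floor, upright within 0.08 rad, in line within 0.12 rad), and the carriage is latched down with the catch at rest beyond 1.4 mm, with nothing pressing on it (z of cassette_grip in the frame of pocket_floor between 0.038 and 0.0445 m and horizontal distance between cassette_grip and pocket_floor below 0.005 m and angle between the x axis of cassette_grip and the x axis of pocket_floor, either way round below 0.12 rad and angle between cassette_grip's own z axis and vertical below 0.08 rad and value of joint catch above 0.0014 m and not (velocity of joint catch above 0.005 m/s) and contact force between the arm and analyser below 0.1 N); the robot touches nothing.
It fails at once if the analyser is pressed with 25 N or more (contact force between anything else and analyser above 25 N).
It fails at once if the short cassette is moved by more than 20 mm (distance of short_cassette_grip from where it was at the start of the episode above 0.02 m).
It fails at once if the dish is moved by more than 20 mm (distance of dish_c from where it was at the start of the episode above 0.02 m).
It also fails if it takes over 61 s, if anything falls off the work surface, if the arm or the gripper's body presses on something with over 40 N, if the wrist force passes 120 N, or if a joint passes its speed limit or range.

ROBOT

A 6-joint arm with a two-finger parallel gripper is mounted at the origin on the work surface. World frame = base frame: x ahead of the robot, y to its left, z up, the work surface at z = 0. Lengths are in mm, angles in degrees, forces in N, time in s.
With the tool pointing down it reaches from about 300 to 850 mm from the base axis. Payload 4.2 kg.
Tool frame: the origin (TCP) lies midway between the tips of the shut fingers; the grasp point (between the pads) lies 19 mm behind it (env.grip_depth is the distance from the TCP to the grasp point, in mm); z points along the fingers, y is the line along which they close (so a half turn about z gives the same grasp; the last joint's range is limited). The gripper opens to 91 mm and grips with 3 to 60 N. Pads are 32 mm wide; open, the fingers measure 118 mm over their backs; the gripper's body (76 mm by 178 mm) begins 60 mm behind the grasp point.
Start: joints at [-66.005, 18.312, 89.639, -0, 72.044, -1.146], TCP at [244.296, -520.541, 213.976] pointing down, gripper open.
Joint ranges: [-177.97, 177.97], [-48.28, 115.42], [12.27, 149.76], [-77.06, 257.06], [2.81, 150.46], [-146.56, 146.56]. Speed limits (degrees/s): [147.25, 147.25, 180, 180, 180, 180].

INTERFACE

Orientations are given as [roll, pitch, yaw] about the fixed x, y, z axes, in that order (R = Rz(yaw) Ry(pitch) Rx(roll)).
In Python, from workcell import env, eyes gives the robot as it stands.
- The arm moves only by the tool send_rows, never from a script. Its argument "motion" is a list of rows, each a list of 7 numbers: the shift along the world's x, y, z normalised to -1 to 1, where 1 is 0.5 m, then the turn, a rotation vector about the world's x, y, z normalised to -1 to 1, where 1 is 60 degrees, then the opening, from -1 (shut) to 1 (fully open). A call has 1 to 20 rows; each row is the pose to reach, as a shift and turn from the pose commanded when the call began; what a row does not reach only later rows make up. A row lasts 1/8 s, in which the tool goes at most 62.5 mm and 10.7 degrees, less where a joint would pass 70% of its speed; a pose out of reach is approached as far as the arm can. A call with a number of a shift or a turn outside -1 to 1 is refused whole. A call with a gripper value outside its range is refused whole. The fingers move at their own pace and stop on an object; "squeeze" is the grip in N (left out, the last holds). Time passes only in rows, so rows that repeat a pose let the fingers close. It gives the time, the measured TCP pose, the force, the opening and the grip force at its end, in the units of the state.
- env.state(): the state, without advancing time (a new reading comes with each control period).
- eyes.grab_frame(name): name is "side" or "top"; returns a dict with "pixels" (400x640x3 uint8, red, green, blue), "depth" (400x640 float32, mm along the optical axis (not along the pixel's ray), 0 where there is no reading), "fx", "fy", "cx", "cy" (pixels), "distortion" ([k1, k2, p1, p2, k3] as OpenCV has them; the pictures are not rectified), "R" (3x3) and "t" (3): a world point X has camera coordinates R X + t. Camera axes: x right, y down, z forward; pixel columns grow to the right and rows downward; lengths in mm; the calibration is good to about 2 mm. A picture is of the moment at which its call begins.
- env.job_done(): hands the job in; it is judged then, once.
The state is a dict: "time_s": time; "qpos": joint angles; "qvel": joint speeds; "effort": joint torques, N m; "ee_pos": TCP position; "ee_rot": TCP orientation; "force": force on the tool from outside, world axes, zero at the start; "torque": the same for the moment, N m; "gripper_width": finger opening in mm; "gripper_force": force on a finger pad.
Only numpy, scipy, OpenCV 4.12 (cv2) and the standard library are available. Lean on these libraries where they do the work, as an engineer would, in place of code of your own. Each camera call takes 0.05 s, during which the arm holds its last target. There are 200 camera calls.

## Working session

There is one attempt and no reset: what is moved stays moved. The work goes in short steps, Python scripts to look and compute and a tool call to move; the robot and the scene stay as the last step left them, time stands still between calls to the robot, and variables do not carry over. Pictures are saved under pics/ and viewed, at most 10 in all, crops included, and the job is handed in when it is done.

Besides the shell and the picture viewer there is one more tool, called after "Emit:" by a JSON object that holds its "op" and its "data". send_rows: Moves the arm, as the interface text tells. Its arguments: {"type":"object","properties":{"motion":{"type":"array"},"squeeze":{"type":"number"}},"required":["motion"]}

```bash
mkdir -p pics; python3 - <<'E'
from workcell import env, eyes
import cv2, numpy as np
for n in("side","top"):
    f=eyes.grab_frame(n); cv2.imwrite(f"pics/{n}0.png",f["pixels"][:,:,::-1]); np.savez(f"pics/{n}0.npz",**f)
    print(n,f["fx"],f["cx"],f["distortion"],np.round(f["R"],3).tolist(),np.round(f["t"]), -f["R"].T@f["t"])
s=env.state();print(s["ee_rot"],s["force"],s["gripper_width"],s["time_s"])
E
```

```text
side 469.1098022392769 320.6865347778178 [0.01138478 0.         0.         0.         0.        ] [[-0.87, -0.493, 0.001], [-0.316, 0.555, -0.77], [0.379, -0.67, -0.638]] [451. 266. 742.] [194.70854646 571.91596097 678.09897841]
top 409.6501444675188 317.3952847041681 [-0.08194208  0.          0.          0.          0.        ] [[-0.026, -0.999, 0.023], [-0.991, 0.023, -0.135], [0.135, -0.026, -0.991]] [-63. 526. 968.] [ 388.55043555  -49.50645188 1031.75105071]
[-1.79908653e+02  7.88506519e-04  2.51437629e+01] [0.74142358 0.27872321 0.54039933] 91.53878660197354 0.1
```

View pics/side0.png

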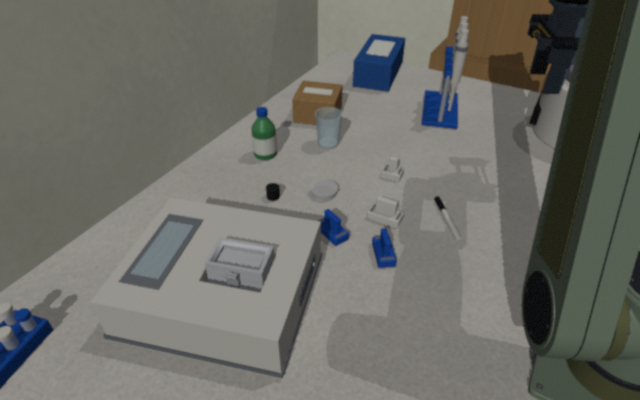

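View pics/top0.png

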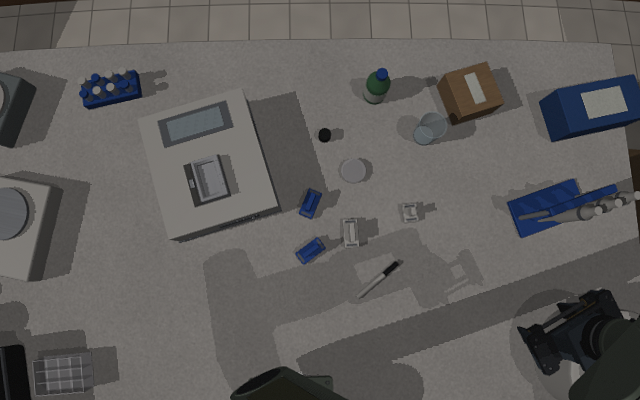

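The side view shows the analyser's pocket at about (240,262), the white cassettes at (386,210) and (392,170), and the dish at (324,189). In the top view they are at (208,180), (349,233), (410,212) and (353,170).

Things that could be taken for the long cassette, by top-view pixel:
- White part at (349,233): the longer of the two, so my choice.
- White part at (410,212): the short one.
- Blue look-alikes at (311,203) and (311,249): leave alone.

I'll check the choice in one close crop.

```bash
python3 - <<'E'
import cv2, numpy as np
T=cv2.imread("pics/top0.png");S=cv2.imread("pics/side0.png")
def c(I,x,y,w=50,h=37):
    o=cv2.resize(I[y:y+h,x:x+w],(400,296),interpolation=cv2.INTER_CUBIC)
    return o
m=np.vstack([np.hstack([c(T,325,215),c(T,183,152,66,49)]),np.hstack([c(S,360,190),c(S,200,230,82,61)])])
cv2.imwrite("pics/m.png",m)
E
```

```text
(no output)
```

View pics/m.png

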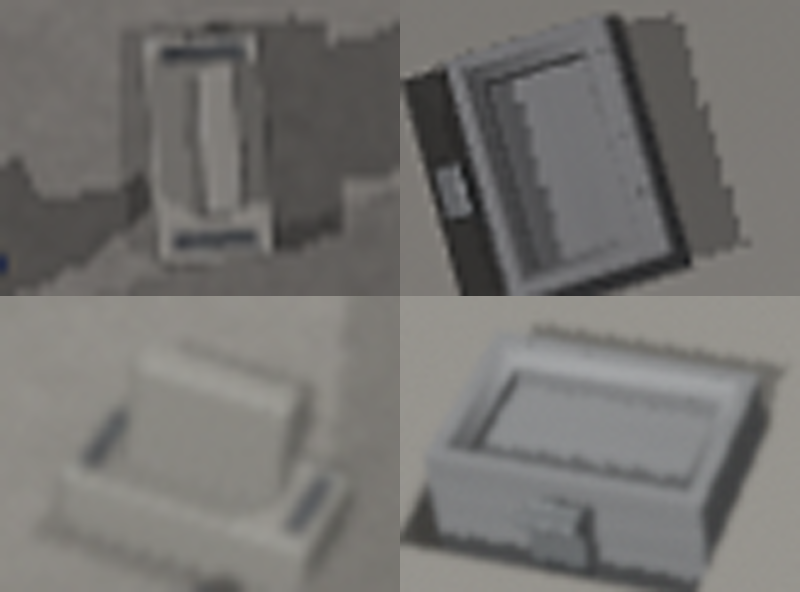

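The crop confirms the choice. The long white cassette has its fin top at about top (352,232), side (387,201). The pocket is empty, with its catch on the +y side, rim corners at top (190,163), (218,154), (231,195), (203,201), and the same corners in the side view.

```bash
cat > h.py <<'E'
import cv2, numpy as np
from scipy.optimize import least_squares
def proj(f,P):
    return cv2.projectPoints(np.asarray(P,float),cv2.Rodrigues(f["R"])[0],np.asarray(f["t"],float),np.array([[float(f["fx"]),0,f["cx"]],[0,f["fy"],f["cy"]],[0,0,1]]),np.asarray(f["distortion"],float))[0][:,0]
def fit(obs,x0):
    "obs: (frame, model pts, pixels); solve x,y,z,yaw"
    def P(p,m): c,s=np.cos(p[3]),np.sin(p[3]); return m@np.array([[c,s,0],[-s,c,0],[0,0,1]])+p[:3]
    r=least_squares(lambda p:np.concatenate([(proj(f,P(p,np.array(m,float)))-q).ravel() for f,m,q in obs]),x0,loss="soft_l1")
    return r.x, r.fun.reshape(-1,2)
def world(f,u,v):
    K=np.array([[float(f["fx"]),0,f["cx"]],[0,f["fy"],f["cy"]],[0,0,1]])
    d=float(f["depth"][int(round(v)),int(round(u))]); n=cv2.undistortPoints(np.array([[[u,v]]],float),K,np.asarray(f["distortion"],float))[0,0]
    return f["R"].T@(np.array([n[0]*d,n[1]*d,d])-f["t"])
E
python3 - <<'E'
from h import *
T=dict(np.load("pics/top0.npz"));S=dict(np.load("pics/side0.npz"))
a=lambda L,ox,oy,s:np.array(L,float)/s+[ox-.5+.5/s,oy-.5+.5/s]
# top: image up=+x, left=+y ; corners (+x,+y),(+x,-y),(-x,-y),(-x,+y)
def box(lx,ly,z):return [[lx/2,ly/2,z],[lx/2,-ly/2,z],[-lx/2,-ly/2,z],[-lx/2,ly/2,z]]
# side: camera at +y looking -y,+x..: image right ~ -x, image up ~ -y
p,e=fit([(T,box(96,62,0),a([[45,65],[210,15],[290,262],[122,298]],183,152,400/66)),
 (S,box(96,62,0),a([[30,159],[100,39],[365,82],[305,194]],200,230,400/82))],[650,150,130,.2])
print("rim",p[:3],np.degrees(p[3]),e.round(1).tolist())
p,e=fit([(T,box(44,12,0),a([[195,65],[238,65],[240,212],[203,212]],325,215,8)),(T,box(70,36,-34),a([[143,35],[255,35],[272,255],[160,262]],325,215,8)),
 (S,box(44,12,0),a([[131,60],[155,45],[310,90],[286,108]],360,190,8)),
 ],[500,-100,54,0])
print("fin",p[:3],np.degrees(p[3]),e.round(1).tolist())
for u,v in((352,230),(352,236)):print("fintop depth",world(T,u,v))
for u,v in((208,180),(214,185),(192,171),(224,190),(206,159),(260,200)):print(world(T,u,v).round(1))
for u,v in((387,200),(390,202)):print("side fin",world(S,u,v).round(1))
for u,v in((241,266),(210,261),(150,300)):print("side",world(S,u,v).round(1))
for n,u,v in(("short",410,210),("dish",353,170),("blue",311,203),("blue",311,247)):print(n,world(T,u,v).round())
E
```

```text
rim [574.0932121  168.24510072 119.13507594] 16.792157480185143 [[1.3, -0.1], [-0.0, -0.1], [-1.3, -1.5], [0.1, 1.1], [-0.2, 0.5], [0.2, -1.1], [-0.3, -1.0], [0.4, 3.3]]
fin [ 447.34769466 -156.12582726   55.71894915] 1.15307463684569 [[0.0, 0.2], [-0.4, -0.0], [0.4, -0.0], [0.1, 0.2], [0.0, 0.1], [0.5, -0.5], [0.0, 0.2], [-0.5, 0.1], [0.2, 0.3], [-0.6, -0.9], [-0.4, -0.2], [0.5, 0.8]]
fintop depth [ 452.005947   -156.36873522   55.56868722]
fintop depth [ 437.64645426 -155.75438261   56.35662082]
[570.6 174.9 110.4]
[558.4 160.7 111.9]
[610.4 235.1  29.7]
[ 388.6  -49.5 1031.8]
[616.8 177.  123.2]
[522.8  57.1 102. ]
side fin [ 446.5 -154.6   54.4]
side fin [ 438.6 -152.3   53.9]
side [563.8 182.5 108.9]
side [607.8 205.  118.5]
side [649.2 301.3  99.2]
short [ 497. -301.   50.]
dish [ 606. -169.   20.]
blue [519. -60.  57.]
blue [414. -57.  53.]
```

Emit:
{"op": "send_rows", "data": {"motion": [[0.406,0.729,-0.168,0,0,-0.4,0.1],[0.406,0.729,-0.168,0,0,-0.4,0.1],[0.406,0.729,-0.168,0,0,-0.4,0.1],[0.406,0.729,-0.168,0,0,-0.4,0.1],[0.406,0.729,-0.168,0,0,-0.4,0.1],[0.406,0.729,-0.168,0,0,-0.4,0.1],[0.406,0.729,-0.168,0,0,-0.4,0.1],[0.406,0.729,-0.168,0,0,-0.4,0.1],[0.406,0.729,-0.168,0,0,-0.4,0.1],[0.406,0.729,-0.168,0,0,-0.4,0.1],[0.406,0.729,-0.168,0,0,-0.4,0.1]]}}

```text
time_s: 1.48
ee_pos: [446.9, -157.1, 130.2]
ee_rot: [180.0, -0.0, 1.0]
force: [0.8, 0.2, -0.2]
gripper_width: 49.9
gripper_force: 0.0
```

```bash
python3 - <<'E'
from h import *
from workcell import env
s=env.state();print(s["ee_pos"],s["ee_rot"],s["force"],s["gripper_width"])
for n in("top","side"):
    f=dict(np.load(f"pics/{n}0.npz")); K=np.array([[float(f["fx"]),0,f["cx"]],[0,f["fy"],f["cy"]],[0,0,1]])
    v,u=np.mgrid[0:400,0:640]; un=cv2.undistortPoints(np.stack([u,v],-1).reshape(-1,1,2).astype(float),K,np.asarray(f["distortion"],float))[:,0]
    d=f["depth"].reshape(-1).astype(float); W=(np.c_[un*d[:,None],d]-f["t"])@f["R"]
    m=(d>0)&(abs(W[:,0]-574)<75)&(abs(W[:,1]-168)<75)&(W[:,2]>115)&(W[:,2]<135)
    print(n,m.sum(),np.median(W[m,2]),np.percentile(W[m,2],[10,90]),cv2.minAreaRect(W[m,:2].astype(np.float32)))
    m=(d>0)&(abs(W[:,0]-574)<28)&(abs(W[:,1]-168)<12)
    print("floor",m.sum(),np.percentile(W[m,2],[10,50,90]))
    m=(d>0)&(W[:,2]>94)&(W[:,2]<106)&(abs(W[:,0]-574)<250)&(abs(W[:,1]-150)<250)
    L=np.zeros(400*640,np.uint8);L[m]=1
    n2,l,st,c=cv2.connectedComponentsWithStats(L.reshape(400,640));k=1+st[1:,4].argmax()
    print("housing",cv2.minAreaRect(W[(l==k).ravel(),:2].astype(np.float32)),np.median(W[(l==k).ravel(),2]))
E
```

```text
[ 446.93911269 -157.14469647  130.22041049] [ 1.79978695e+02 -2.27880983e-02  1.01974568e+00] [ 0.81977911  0.17323427 -0.2029196 ] 49.91736751326069
top 625 120.32094031714313 [116.84081554 122.877073  ] ((571.3341674804688, 178.59518432617188), (98.07538604736328, 77.9454574584961), 14.977243423461914)
floor 249 [107.19208175 109.46956749 111.87665464]
housing ((617.675537109375, 184.24952697753906), (302.2789001464844, 261.53668212890625), 15.929632186889648) 102.29764692469817
side 953 118.92180366579792 [115.94800202 120.69972695] ((572.1300048828125, 178.8014373779297), (96.89009094238281, 79.15596008300781), 15.759352684020996)
floor 357 [106.62182033 107.85005854 109.24998532]
housing ((618.0523681640625, 183.07843017578125), (301.36480712890625, 263.96044921875), 16.05641746520996) 100.6507966438133
```

Pocket centre is about (574, 171), yaw 16°, floor z about 107. The rim fit and the housing outline agree on this. Next I descend and grasp.

Emit:
{"op": "send_rows", "data": {"motion": [[0,0,-0.1,0,0,0,0.1],[0,0,-0.17,0,0,0,0.1],[0,0,-0.2,0,0,0,0.1],[0,0,-0.208,0,0,0,0.1],[0,0,-0.208,0,0,0,0.1],[0,0,-0.208,0,0,0,-0.9],[0,0,-0.208,0,0,0,-0.9],[0,0,-0.208,0,0,0,-0.9],[0,0,-0.208,0,0,0,-0.9],[0,0,-0.208,0,0,0,-0.9],[0,0,-0.208,0,0,0,-0.9],[0,0,-0.208,0,0,0,-0.9]], "squeeze": 25}}

```text
time_s: 2.98
ee_pos: [447.5, -156.1, 26.2]
ee_rot: [180.0, -0.0, 1.1]
force: [0.5, -0.4, 2.7]
gripper_width: 11.6
gripper_force: 25.0
```

Emit:
{"op": "send_rows", "data": {"motion": [[0,0,0.1,0,0,0,-0.9],[0,0,0.22,0,0,0,-0.9],[0,0,0.33,0,0,0,-0.9],[0.05,0.1,0.348,0,0,0.1,-0.9],[0.09,0.22,0.348,0,0,0.15,-0.9],[0.13,0.33,0.348,0,0,0.2,-0.9],[0.18,0.44,0.348,0,0,0.248,-0.9],[0.22,0.55,0.348,0,0,0.248,-0.9],[0.24,0.62,0.348,0,0,0.248,-0.9],[0.253,0.654,0.348,0,0,0.248,-0.9],[0.253,0.654,0.348,0,0,0.248,-0.9],[0.253,0.654,0.348,0,0,0.248,-0.9],[0.253,0.654,0.348,0,0,0.248,-0.9],[0.253,0.654,0.348,0,0,0.248,-0.9]]}}

```text
time_s: 4.72
ee_pos: [573.7, 170.0, 200.3]
ee_rot: [180.0, -0.0, 15.9]
force: [0.5, 0.5, -1.6]
gripper_width: 11.7
gripper_force: 25.0
```

```bash
python3 - <<'E'
from workcell import env, eyes
import cv2, numpy as np
C=[]
for n,(x,y,w,h) in(("top",(150,120,100,75)),("side",(175,170,120,90))):
    f=eyes.grab_frame(n); np.savez(f"pics/{n}1.npz",**f); C.append(cv2.resize(f["pixels"][y:y+h,x:x+w,::-1],(400,300),interpolation=cv2.INTER_CUBIC))
cv2.imwrite("pics/m1.png",np.hstack(C)); s=env.state();print(s["ee_pos"],s["ee_rot"],s["force"],s["gripper_width"],s["gripper_force"])
E
```

```text
[573.76965727 170.36075276 200.18512503] [ 1.79990358e+02 -1.21602972e-02  1.59746084e+01] [ 0.39951726  0.4794951  -0.75723797] 11.92107777812218 24.999902844429016
```

View pics/m1.png

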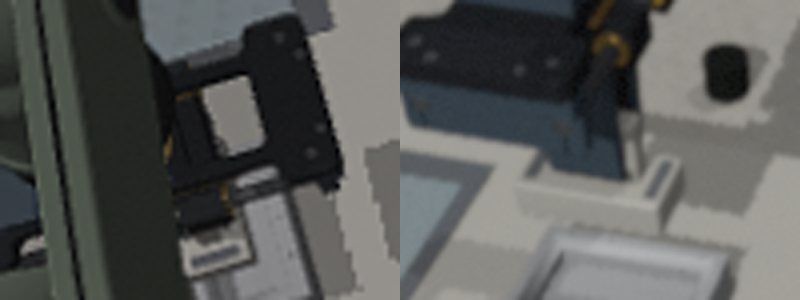

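The cassette hangs level. Its block shows in the side half at (520,180), (660,205) and (683,160), and its near end in the top half at (184,277) and (250,262). I'll work out its offset in the hand from these.

```bash
python3 - <<'E'
from h import *
T=dict(np.load("pics/top1.npz"));S=dict(np.load("pics/side1.npz"))
a=lambda L,ox,oy,s:np.array(L,float)/s+[ox-.5+.5/s,oy-.5+.5/s]
s=400/120
obs=[(S,[[35,18,20],[-35,18,20],[-35,-18,20],[35,18,0],[-35,18,0]],a([[119,180],[260,205],[284,160],[119,209],[257,230]],175,170,s)),
 (T,[[-35,18,20],[-35,-18,20]],a([[184,277],[250,262]],150,120,4))]
for k in (obs,obs[:1]):
    p,e=fit(k,[574,171,175,.28]);print(p[:3],np.degrees(p[3]),e.round(1).tolist())
# rim fit in the unobstructed first side view, yaw/height known: outer corners
E
```

```text
[572.98484944 170.44482718 177.14348579] 14.04267028731913 [[-1.7, -0.7], [-1.0, 0.3], [0.6, -1.6], [0.3, 0.2], [1.2, 2.5], [-0.1, 0.4], [0.3, -0.4]]
[590.07320047 152.01309115 154.45828429] 14.86857523446117 [[-0.3, -0.2], [-1.3, -0.0], [-0.4, -1.3], [1.5, 0.2], [0.8, 1.6]]
```

Emit:
{"op": "send_rows", "data": {"motion": [[0.001,0.001,-0.04,0,0,0,-0.9],[0.001,0.001,-0.08,0,0,0,-0.9],[0.001,0.001,-0.096,0,0,0,-0.9],[0.001,0.001,-0.1,0,0,0,-0.9],[0.001,0.001,-0.103,0,0,0,-0.9],[0.001,0.001,-0.106,0,0,0,-0.9],[0.001,0.001,-0.109,0,0,0,-0.9],[0.001,0.001,-0.112,0,0,0,-0.9],[0.001,0.001,-0.112,0,0,0,-0.9]]}}

```text
time_s: 5.95
ee_pos: [574.2, 171.5, 143.9]
ee_rot: [180.0, 0.0, 16.0]
force: [-0.5, 0.3, -0.8]
gripper_width: 11.6
gripper_force: 25.0
```

Emit:
{"op": "send_rows", "data": {"motion": [[0,0,-0.003,0,0,0,-0.9],[0,0,-0.006,0,0,0,-0.9],[0,0,-0.009,0,0,0,-0.9],[0,0,-0.012,0,0,0,-0.9],[0,0,-0.012,0,0,0,-0.9]]}}

```text
time_s: 6.58
ee_pos: [574.2, 171.4, 137.8]
ee_rot: [180.0, 0.0, 16.0]
force: [-0.5, 0.2, -0.6]
gripper_width: 12.0
gripper_force: 25.0
```

Emit:
{"op": "send_rows", "data": {"motion": [[0,0,-0.002,0,0,0,-0.9],[0,0,-0.004,0,0,0,-0.9],[0,0,-0.006,0,0,0,-0.9],[0,0,-0.006,0,0,0,-0.9]]}}

```text
time_s: 7.08
ee_pos: [574.2, 171.4, 134.9]
ee_rot: [180.0, 0.0, 16.0]
force: [-0.0, -0.1, -0.7]
gripper_width: 11.7
gripper_force: 25.0
```

Emit:
{"op": "send_rows", "data": {"motion": [[0,0,-0.002,0,0,0,-0.9],[0,0,-0.002,0,0,0,-0.9]]}}

```text
time_s: 7.32
ee_pos: [574.3, 171.4, 133.9]
ee_rot: [180.0, 0.0, 16.0]
force: [-0.6, 0.1, -0.4]
gripper_width: 11.7
gripper_force: 25.0
```

Emit:
{"op": "send_rows", "data": {"motion": [[0,0,-0.002,0,0,0,-0.9],[0,0,-0.002,0,0,0,-0.9]]}}

```text
time_s: 7.58
ee_pos: [574.4, 171.5, 133.5]
ee_rot: [180.0, -0.0, 16.0]
force: [-0.9, 0.3, 3.2]
gripper_width: 11.5
gripper_force: 25.0
```

Emit:
{"op": "send_rows", "data": {"motion": [[0,0,-0.002,0,0,0,-0.9],[0,0,-0.002,0,0,0,-0.9]]}}

```text
time_s: 7.82
ee_pos: [574.5, 171.5, 132.7]
ee_rot: [180.0, -0.0, 16.0]
force: [-1.0, -0.4, 5.6]
gripper_width: 11.7
gripper_force: 25.0
```

Emit:
{"op": "send_rows", "data": {"motion": [[0,0,-0.002,0,0,0,-0.9],[0,0,-0.004,0,0,0,-0.9],[0,0,-0.004,0,0,0,-0.9]], "squeeze": 45}}

```text
time_s: 8.2
ee_pos: [574.5, 171.5, 131.8]
ee_rot: [180.0, -0.1, 16.0]
force: [-3.3, -0.9, 11.1]
gripper_width: 12.0
gripper_force: 45.0
```

Emit:
{"op": "send_rows", "data": {"motion": [[0,0,-0.002,0,0,0,-0.9],[0,0,-0.004,0,0,0,-0.9],[0,0,-0.004,0,0,0,-0.9]]}}

```text
time_s: 8.57
ee_pos: [574.6, 171.5, 130.5]
ee_rot: [180.0, -0.1, 16.0]
force: [-4.0, -0.6, 14.0]
gripper_width: 11.6
gripper_force: 45.0
```

Emit:
{"op": "send_rows", "data": {"motion": [[0,0,-0.002,0,0,0,-0.9],[0,0,-0.002,0,0,0,-0.9]]}}

```text
time_s: 8.82
ee_pos: [574.5, 171.5, 129.5]
ee_rot: [180.0, -0.1, 16.0]
force: [-3.0, -0.8, 13.3]
gripper_width: 11.8
gripper_force: 45.0
```

Emit:
{"op": "send_rows", "data": {"motion": [[0,0,-0.002,0,0,0,-0.9],[0,0,-0.002,0,0,0,-0.9]]}}

```text
time_s: 9.07
ee_pos: [574.5, 171.4, 128.1]
ee_rot: [180.0, -0.1, 16.0]
force: [-3.1, -1.2, 11.0]
gripper_width: 11.7
gripper_force: 45.0
```

Emit:
{"op": "send_rows", "data": {"motion": [[0,0,-0.002,0,0,0,-0.9],[0,0,-0.002,0,0,0,-0.9]]}}

```text
time_s: 9.32
ee_pos: [574.5, 171.4, 126.1]
ee_rot: [180.0, -0.1, 16.0]
force: [-1.6, -1.2, 6.1]
gripper_width: 11.9
gripper_force: 45.0
```

Emit:
{"op": "send_rows", "data": {"motion": [[0,0,-0.002,0,0,0,-0.9],[0,0,-0.002,0,0,0,-0.9]]}}

```text
time_s: 9.57
ee_pos: [574.3, 171.4, 123.6]
ee_rot: [180.0, -0.0, 16.0]
force: [-0.3, -0.0, -0.7]
gripper_width: 12.0
gripper_force: 45.0
```

Emit:
{"op": "send_rows", "data": {"motion": [[0,0,-0.002,0,0,0,-0.9],[0,0,-0.002,0,0,0,-0.9]]}}

```text
time_s: 9.82
ee_pos: [574.1, 171.4, 122.3]
ee_rot: [180.0, 0.1, 16.0]
force: [-0.9, 0.3, -1.8]
gripper_width: 11.7
gripper_force: 45.0
```

The force has dropped to zero, so it has snapped. I'll follow it gently to the hard stop.

Emit:
{"op": "send_rows", "data": {"motion": [[0,0,-0.002,0,0,0,-0.9],[0,0,-0.002,0,0,0,-0.9]]}}

```text
time_s: 10.07
ee_pos: [574.2, 171.4, 121.8]
ee_rot: [180.0, 0.0, 16.0]
force: [-0.2, 1.4, -1.5]
gripper_width: 12.2
gripper_force: 45.0
```

Emit:
{"op": "send_rows", "data": {"motion": [[0,0,-0.002,0,0,0,-0.9],[0,0,-0.002,0,0,0,-0.9]]}}

```text
time_s: 10.32
ee_pos: [574.4, 171.5, 121.2]
ee_rot: [180.0, -0.0, 16.0]
force: [-0.7, 0.6, 0.7]
gripper_width: 11.9
gripper_force: 45.0
```

Emit:
{"op": "send_rows", "data": {"motion": [[0,0,-0.002,0,0,0,-0.9],[0,0,-0.002,0,0,0,-0.9]]}}

```text
time_s: 10.58
ee_pos: [574.5, 171.5, 121.2]
ee_rot: [180.0, -0.1, 16.0]
force: [-1.6, -0.8, 5.1]
gripper_width: 11.5
gripper_force: 45.0
```

Emit:
{"op": "send_rows", "data": {"motion": [[0,0,-0.002,0,0,0,-0.9],[0,0,-0.002,0,0,0,-0.9]]}}

```text
time_s: 10.82
ee_pos: [574.5, 171.5, 121.2]
ee_rot: [180.0, -0.1, 16.0]
force: [-3.5, -1.7, 10.7]
gripper_width: 12.1
gripper_force: 45.0
```

Hard stop is reached at z 121.2. I'll unload, open and retreat.

Emit:
{"op": "send_rows", "data": {"motion": [[0,0,0.003,0,0,0,-0.9],[0,0,0.003,0,0,0,-0.35],[0,0,0.003,0,0,0,-0.35],[0,0,0.003,0,0,0,-0.35],[0,0,0.003,0,0,0,-0.35],[0,0,0.01,0,0,0,-0.35],[0,0,0.03,0,0,0,-0.35],[0,0,0.08,0,0,0,-0.35],[0,0,0.2,0,0,0,-0.35],[0,-0.12,0.3,0,0,0,-0.35],[0,-0.24,0.3,0,0,0,-0.35],[0,-0.36,0.3,0,0,0,-0.35],[0,-0.48,0.3,0,0,0,-0.35],[0,-0.6,0.3,0,0,0,-0.35],[0,-0.7,0.3,0,0,0,-0.35],[0,-0.7,0.3,0,0,0,-0.35],[0,-0.7,0.3,0,0,0,-0.35]]}}

```text
time_s: 12.95
ee_pos: [574.3, -178.2, 269.5]
ee_rot: [-180.0, -0.0, 16.0]
force: [-0.1, 0.4, 0.5]
gripper_width: 29.7
gripper_force: 0.0
```

```bash
python3 - <<'E'
from workcell import env, eyes
from h import *
C=[]
for n,(x,y,w,h) in(("top",(175,145,72,54)),("side",(190,210,100,75))):
    f=eyes.grab_frame(n); C.append(cv2.resize(f["pixels"][y:y+h,x:x+w,::-1],(400,300),interpolation=cv2.INTER_CUBIC))
    p=proj(f,[[574.4,171.4,101-5.3+53]])[0]; print(n,p,world(f,*p))
cv2.imwrite("pics/m2.png",np.hstack(C)); print(env.state()["ee_pos"],env.state()["force"])
E
```

```text
top [205.4254594  174.98622446] [573.64116723 170.49802827 152.30554018]
side [237.21620109 242.12442547] [573.91298301 171.91372786 149.37904161]
[ 574.38422291 -177.29445695  269.40465679] [ 0.33147471 -0.25805414 -0.11258485]
```

View pics/m2.png

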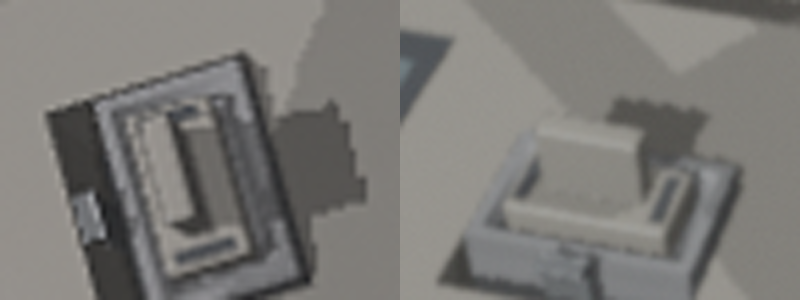

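The fin top stands at z about 149–150, 12 mm below its height when first seated. The cassette sits level inside the rim (top half at (190,190), side half at (600,185)), so it is latched down. Handing in.

```bash
python3 -c "
from workcell import env
print(env.job_done())"
```

```text
the job is handed in; nothing more can be done
None
```

I loaded the long cassette into the pocket and pressed it through the snap. It stayed down after release, about 12 mm below its first seated height. The highest force I read while pressing was 14 N, and I handed the job in at about 13 s; the hand-in gave no verdict, and I did not re-measure the short cassette or the dish.

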